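# Lock the tape roll on its spindle with the open keeper

## Task

Lock the roll of packing tape on its upright spindle: take the open C-shaped keeper with the wide gap, slide it sideways, gap first, onto the thin neck under the spindle's head until the neck stands in the keeper's round hole, and leave it lying flat on the roll. Leave the other two keepers, the closed ring and the one with only a narrow slit, where they lie.

Things in the scene. Friction and masses are not known exactly. Their poses are not given: they have to be found in the camera images.
- keeper_grip (a point): Loose flat steel C, 0.14 kg, 6 thick, 84 outside, hole 40 diameter; gap 32 wide at the hole, 67 at the edge. Opposite the gap a short arm bears an upright grip fin: 28 along x, 14 along y, 50 tall, broad sides free down to the bench. Point: fin's centre, 25 above the keeper's underside. x: level, from fin to hole (centre at +68) and out through the gap (tips at +93). z up. mm.
- spindle (a point): Tape stand fixed to the bench: base 130 square, 12 thick; on it a brown tape roll lying flat, 110 diameter, top face 60 above the bench. From its middle rises a thin neck, 12 diameter, bare for 32 above the roll, under a fixed disc head, 46 diameter, 12 thick, top at 104, too wide to pass a keeper's hole. Point: on the spindle's axis, level with the roll's top face. z up. mm.
- slit_grip (a point): Bystander keeper with the same ring and fin, but its gap is only a slit, 8 mm wide at the hole and 17 mm at the edge, too narrow for the neck. Point and axes as for the open keeper (x towards the slit).
- closed_grip (a point): Bystander keeper with the same ring and fin, but its ring is closed, without a gap. Point and axes as for the open keeper (x from the fin towards the hole).
Not all that is in view belongs to the job. Leave any orange or yellow look-alike of the part that bears keeper_grip alone.

How it is judged:
By the outcome, as a careful person would: the job done as asked, in the order asked, and still so for the second after the job is handed in, with the robot touching nothing.
It also fails if it takes over 42 s, if anything falls off the work surface, if the arm or the gripper's body presses on something with over 40 N, if the wrist force passes 120 N, or if a joint passes its speed limit or range.

## Robot

A 7-joint arm with a two-finger parallel gripper is mounted at the origin on the work surface. World frame = base frame: x ahead of the robot, y to its left, z up, the work surface at z = 0. Lengths are in mm, angles in rad, forces in N, time in s.
With the tool pointing down it reaches from about 425 to 950 mm from the base axis. Payload 4.7 kg.
Tool frame: the origin (TCP) lies at the very end of the fingers, on their centre line; the grasp point (between the pads) lies 19 mm behind it (grip_depth is the distance from the TCP to the grasp point, in mm); z points along the fingers, y is the line along which they close (so a half turn about z gives the same grasp; the last joint's range is limited). The gripper opens to 85 mm and grips with 20 to 120 N. Pads are 22 mm wide; open, the fingers measure 114 mm over their backs; the gripper's body (76 mm by 85 mm) begins 54 mm behind the grasp point. The pads swing forward as they close: fully open they stand 13 mm farther back than shut.
Start: joints at [-1.338, 0.469, -0.049, 1.532, 0.024, 1.141, -0.082], TCP at [174.661, 652.029, 231.335] pointing down, gripper open.
Joint ranges: [-2.59, 2.59], [-0.33, 1.99], [-1.39, 1.29], [0.1, 2.45], [-1.04, 4.18], [0.21, 1.99], [-2.66, 2.66]. Speed limits (rad/s): [2.57, 2.57, 3.14, 3.14, 3.14, 3.14, 3.14].

## Interface

Orientations are given as a rotation vector (axis times angle).
In Python, from workcell import * gives the robot as it stands. The module is installed in compiled form; this text tells all that it offers.
- The arm moves only by the shell command python3 -m handwheel 'ROWS' [FORCE]. ROWS is JSON, a list of rows, each a list of 3 entries, a list of its own where there are three numbers: the opening in per cent of the stroke, from 0 (shut) to 100 (fully open), then the shift along the tool's x, y, z in m, then the turn, a rotation vector about the tool's x, y, z in rad. In form: [[claw, [x, y, z], [wx, wy, wz]], ...]. A call has 1 to 20 rows; each row is the pose to reach, as a shift and turn from the pose commanded when the call began, along the tool's axes at that moment; what a row does not reach only later rows make up. A row lasts 1/12 s, in which the tool goes at most 41.7 mm and 7.16 degrees, less where a joint would pass 70% of its speed; a pose out of reach is approached as far as the arm can. A call with a gripper value outside its range is refused whole. The fingers move at their own pace and stop on an object; FORCE is the grip in N (left out, the last holds). Time passes only in rows, so rows that repeat a pose let the fingers close. It gives the time, the measured TCP pose, the force, the opening and the grip force at its end, in the units of the state.
- get_obs(): the state, without advancing time (a new reading comes with each control period).
- read_camera(name): name is "side" or "top" or "wrist"; returns the picture (400x640x3 uint8, red, green, blue); there is no depth.
- camera_params(name): a dict with "fx", "fy", "cx", "cy" (pixels), "rvec" (rotation vector, rad) and "tvec" (3), from world to camera coordinates, as OpenCV has them. Camera axes: x right, y down, z forward; pixel columns grow to the right and rows downward; lengths in mm; the calibration is good to about 2 mm. The wrist camera is an equidistant fisheye: a pixel r from the principal point sees the ray r / f radians off the axis. A picture is of the moment at which its call begins: read the wrist's pose just before it. camera_params takes no time and is no camera call; for the wrist camera it gives the pose at the moment of the call.
- job_done(): hands the job in; it is judged then, once.
The state is a dict: "t": time; "q": joint angles; "qvel": joint speeds; "tau": joint torques, N m; "eef_pos": TCP position; "tool_rot": TCP orientation; "ft_force": force on the tool from outside, world axes, zero at the start; "ft_torque": the same for the moment, N m; "finger_gap": finger opening in mm; "gripper_force": force on a finger pad.
Only numpy, scipy, OpenCV 4.12 (cv2) and the standard library are available. Lean on these libraries where they do the work, as an engineer would, in place of code of your own. Each camera call takes 0.05 s, during which the arm holds its last target. There are 200 camera calls.

## Working session

There is one attempt and no reset: what is moved stays moved. The work goes in short steps, Python scripts to look and compute and a shell command to move; the robot and the scene stay as the last step left them, time stands still between calls to the robot, and variables do not carry over. Pictures are saved under pics/ and viewed, at most 10 in all, crops included, and the job is handed in when it is done.

```bash
mkdir -p pics
cat > h.py <<'E'
from workcell import *
import numpy as np, cv2
from scipy.spatial.transform import Rotation as R
def save(n,name,crop=None,s=1):
    im=read_camera(n)[:,:,::-1]
    if crop: a,b,c,d=crop; im=im[b:d,a:c]
    im=cv2.resize(im,None,fx=s,fy=s,interpolation=cv2.INTER_CUBIC); cv2.imwrite('pics/'+name,im)
def ray(n,u,v,p=None):
    p=p or camera_params(n)
    x=np.array([(u-p['cx'])/p['fx'],(v-p['cy'])/p['fy']])
    if n=='wrist':
        r=np.hypot(*x); d=np.r_[x/max(r,1e-9)*np.sin(r),np.cos(r)]
    else: d=np.r_[x,1]
    M=R.from_rotvec(np.ravel(p['rvec'])); t=np.ravel(p['tvec'])
    return M.inv().apply(-t),M.inv().apply(d)
def atz(n,u,v,z):
    o,d=ray(n,u,v); return o+d*(z-o[2])/d[2]
def proj(n,P):
    p=camera_params(n); c=R.from_rotvec(np.ravel(p['rvec'])).apply(P)+np.ravel(p['tvec'])
    return c[0]/c[2]*p['fx']+p['cx'],c[1]/c[2]*p['fy']+p['cy']
E
python3 - <<'E'
from h import *
a=read_camera('top')[:,:,::-1];b=read_camera('side')[:,:,::-1]
cv2.imwrite('pics/top.png',a);cv2.imwrite('pics/side.png',b)
o=get_obs();print(o)
for n in('top','side'):print(camera_params(n),ray(n,320,200))
E
```

```text
{'t': 0.1, 'q': array([-1.33792151,  0.46936333, -0.04860256,  1.53358205,  0.02406707,
        1.14102427, -0.08233871]), 'qvel': array([-0.00059114, -0.00231111,  0.00166925, -0.00179281,  0.000163  ,
        0.00121452,  0.00093081]), 'tau': array([ 1.42147233e-03, -5.11517501e+01, -4.66103002e-02, -2.38387316e+01,
        1.08123120e-02,  4.33311827e-03,  1.67026951e-05]), 'eef_pos': array([174.52197292, 651.49209566, 230.3614667 ]), 'tool_rot': array([-4.10020793e-01, -3.11451447e+00,  2.79818115e-03]), 'ft_force': array([-1.21034849, -0.14983367, -0.34291128]), 'ft_torque': array([ 0.01206159,  0.00083543, -0.0102958 ]), 'gripper_force': 0.0, 'finger_gap': 85.22618197385107}
{'fx': 382.80653819204247, 'fy': 382.80653819204247, 'cx': 323.3041229515661, 'cy': 198.98109168294343, 'rvec': array([ 2.16451628, -2.11717255,  0.13735785]), 'tvec': array([-63.29165663, 496.19578475, 931.10133584])} (array([360.5879632 , -67.5329977 , 991.25244173]), array([ 0.13885494,  0.02433527, -0.99005489]))
{'fx': 391.4868088017353, 'fy': 391.4868088017353, 'cx': 324.80536019172894, 'cy': 202.1238109551042, 'rvec': array([ 2.31534516, -0.05176026,  0.01329744]), 'tvec': array([-484.59386876,   20.77949033,  970.92806766])} (array([ 459.55118307, -719.35091468,  670.3068619 ]), array([ 0.01397553,  0.73875078, -0.6739674 ]))
```

View pics/top.png

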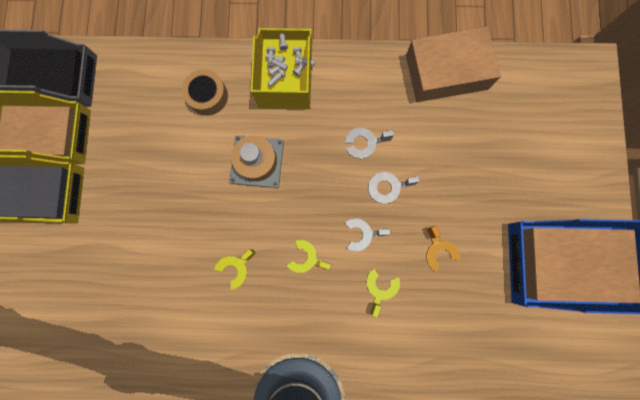

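View pics/side.png

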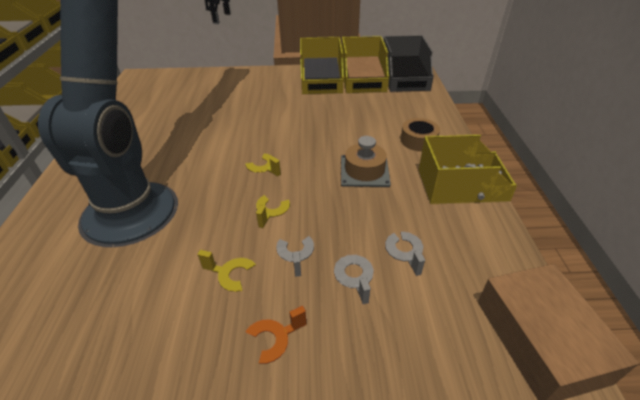

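Candidates in the top view, by ring pixel:
- Grey (361,143): narrow slit.
- Grey (385,187): closed ring.
- Grey (358,235): wide gap. This is the one I want.
- Yellow look-alikes at (232,272), (302,257) and (382,285), and an orange one at (442,255): leave alone.

The spindle head is at about (250,153).

Run:
```python
from h import *
a=cv2.imread('pics/top.png');b=cv2.imread('pics/side.png')
f=lambda im,x,y,w,h,s:cv2.resize(im[y:y+h,x:x+w],None,fx=s,fy=s,interpolation=cv2.INTER_CUBIC)
# each tile 400x280
t1=f(a,330,210,66,47,6);t2=f(a,225,130,66,47,6);t3=f(b,265,230,66,47,6);t4=f(b,332,130,66,58,6)[:282]
cv2.imwrite('pics/c.png',np.vstack([np.hstack([t1,t2]),np.hstack([t3,t4])]))
```

```text
(no output)
```

View pics/c.png

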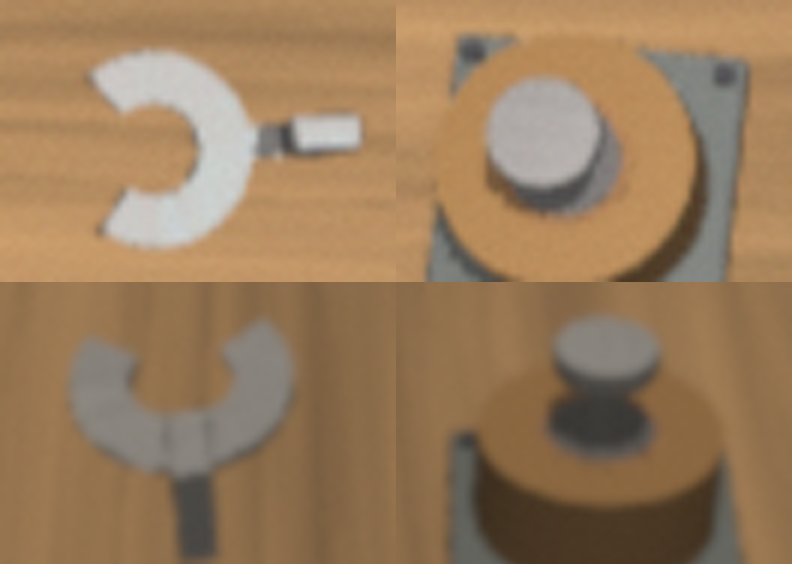

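The crop shows the open keeper with its hole centre at about top tile (157,149). The gap faces left and the fin top is at (328,132). The spindle head is at (543,132) in the top tile and (607,346) in the side tile.

Run:
```python
from h import *
q=lambda x,y,X,Y:(X+(x+.5)/6-.5,Y+(y+.5)/6-.5)
hole=atz('top',*q(157,149,330,210),6); fin=atz('top',*q(328,132,330,210),50)
print('hole',hole,'fin',fin,'dist',np.linalg.norm((hole-fin)[:2]),'yaw',np.arctan2(*(hole-fin)[[1,0]]))
h2=atz('side',*q(182,385-282,265,230),6); 
print('hole side',h2)
print('head',atz('top',*q(147,132,225,130),104),atz('side',*q(211,64,332,130),104))
print('roll',atz('top',*q(567-396,165,225,130),60),atz('side',*q(599-396,435-282,332,130),60))
o=get_obs();M=R.from_rotvec(o['tool_rot']).as_matrix();print(M.round(3),o['eef_pos'])
for n in [(362,143),(385,187)]:print(atz('top',*n,6))
for n in [(388,135),(413,181),(433,232),(325,266)]:print(atz('top',*n,50))
```

```text
hole [ 411.64521391 -137.11749107    6.        ] fin [ 417.84452828 -203.65245215   50.        ] dist 66.82314378033905 yaw 1.6637018858248915
hole side [ 412.42011669 -142.96181467    6.        ]
head [598.24889598 126.59587008 104.        ] [598.8263258  123.29718585 104.        ]
roll [596.08398716 125.4702964   60.        ] [597.75320619 119.59188728  60.        ]
[[-0.966  0.259 -0.   ]
 [ 0.259  0.966 -0.002]
 [-0.    -0.002 -1.   ]] [174.52197292 651.49209566 230.3614667 ]
[ 653.7764889 -151.0182966    6.       ]
[ 536.57874303 -211.91383205    6.        ]
[ 662.91945821 -213.04464255   50.        ]
[ 545.35419893 -275.12934139   50.        ]
[ 419.4787354  -322.58797783   50.        ]
[331.39607775 -60.42749846  50.        ]
```

```bash
cat >> h.py <<'E'
def go(P,yaw):
    "tool-frame shift (m) and turn to TCP at P, pointing down, tool y at world angle yaw (mod pi)"
    o=get_obs();M=R.from_rotvec(o['tool_rot']);best=None
    for k in(0,np.pi):
        y=np.r_[np.cos(yaw+k),np.sin(yaw+k),0];z=np.r_[0,0,-1.]
        r=(M.inv()*R.from_matrix(np.c_[np.cross(y,z),y,z])).as_rotvec()
        if best is None or np.linalg.norm(r)<np.linalg.norm(best):best=r
    print('shift',(M.inv().apply(np.array(P)-o['eef_pos'])/1000).round(4),'turn',best.round(4),'at',o['eef_pos'].round(1),'t',round(o['t'],2))
E
python3 -c "
from h import *
go([560,230,230],.093);go([418,-204,160],.093)"
```

```text
shift [-0.4814 -0.3074  0.0009] turn [-1.500e-03  1.100e-03  1.216e+00] at [174.5 651.5 230.4] t 0.1
shift [-0.4566 -0.7632  0.0717] turn [-1.500e-03  1.100e-03  1.216e+00] at [174.5 651.5 230.4] t 0.1
```

```bash
python3 -m handwheel '[[100,[-0.035,-0.022,0],[0,0,0.08]],[100,[-0.07,-0.045,0],[0,0,0.16]],[100,[-0.105,-0.067,0],[0,0,0.24]],[100,[-0.14,-0.09,0],[0,0,0.32]],[100,[-0.175,-0.112,0],[0,0,0.40]],[100,[-0.21,-0.134,0],[0,0,0.48]],[100,[-0.245,-0.156,0],[0,0,0.56]],[100,[-0.28,-0.179,0],[0,0,0.64]],[100,[-0.315,-0.201,0],[0,0,0.72]],[100,[-0.35,-0.224,0],[0,0,0.80]],[100,[-0.385,-0.246,0],[0,0,0.88]],[100,[-0.42,-0.268,0],[0,0,0.96]],[100,[-0.45,-0.287,0],[0,0,1.04]],[100,[-0.481,-0.307,0],[0,0,1.12]],[100,[-0.481,-0.307,0],[0,0,1.216]],[100,[-0.481,-0.307,0],[0,0,1.216]]]' 80
python3 -c "
from h import *
go([418,-204,160],.093)"
```

```text
t: 1.43
eef_pos: [561.2, 227.9, 230.9]
tool_rot: [2.124, 2.314, -0.002]
ft_force: [-0.4, -0.0, -0.2]
finger_gap: 85.3
gripper_force: 0.0
shift [-0.4179 -0.1796  0.0715] turn [-0.0002  0.0015 -0.0073] at [561.2 227.9 230.9] t 1.43
```

```bash
python3 -m handwheel '[[100,[-0.035,-0.015,0],[0,0,0]],[100,[-0.07,-0.03,0],[0,0,0]],[100,[-0.105,-0.045,0],[0,0,0]],[100,[-0.14,-0.06,0.01],[0,0,0]],[100,[-0.175,-0.075,0.02],[0,0,0]],[100,[-0.21,-0.09,0.03],[0,0,0]],[100,[-0.245,-0.105,0.04],[0,0,0]],[100,[-0.28,-0.12,0.05],[0,0,0]],[100,[-0.315,-0.135,0.06],[0,0,0]],[100,[-0.35,-0.15,0.07],[0,0,0]],[100,[-0.385,-0.165,0.071],[0,0,0]],[100,[-0.418,-0.18,0.071],[0,0,-0.007]],[100,[-0.418,-0.18,0.071],[0,0,-0.007]],[100,[-0.418,-0.18,0.071],[0,0,-0.007]]]'
python3 - <<'E'
from h import *
o=get_obs();p=camera_params('wrist');print(p,o['eef_pos'],o['tool_rot'])
save('wrist','w1.png')
E
```

```text
t: 2.6
eef_pos: [418.7, -202.5, 160.2]
tool_rot: [-2.108, -2.328, -0.0]
ft_force: [0.3, 1.1, -0.0]
finger_gap: 85.3
gripper_force: 0.0
{'fx': 309.70691628693146, 'fy': 309.70691628693146, 'cx': 315.07513854101614, 'cy': 202.85578468079981, 'rvec': array([-2.84121466, -0.14214187, -0.01995491]), 'tvec': array([-396.83945077, -250.93297931,  241.97955471])} [ 418.74439418 -202.47404036  160.17639427] [-2.10836300e+00 -2.32828171e+00 -4.46626755e-04]
```

View pics/w1.png

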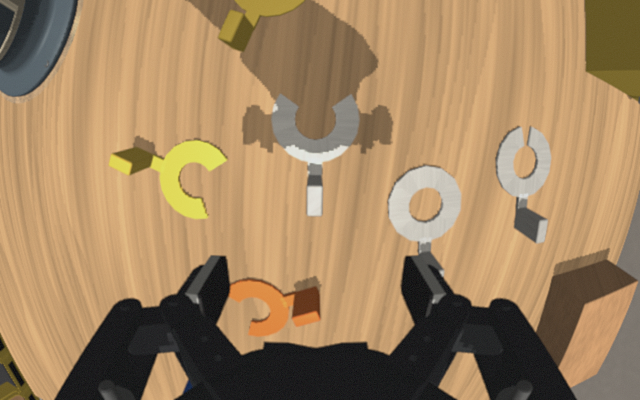

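The wrist view shows the open keeper's hole centre at (316,120) and its fin top centred at about (315,200), between the fingers. No neighbour is within finger reach.

Run:
```python
from h import *
h=atz('wrist',316,121,6);f=atz('wrist',315,200,50);a=atz('wrist',315,186,50);b=atz('wrist',315,215,50)
print(h,f,a,b,np.linalg.norm((h-f)[:2]),np.arctan2(*(h-f)[[1,0]])-np.pi/2)
go([418,-204,8],.08)
```

```text
[ 414.14033231 -136.76398566    6.        ] [ 419.96002135 -202.07218723   50.        ] [ 418.69401412 -189.78750469   50.        ] [ 421.35461024 -215.60552393   50.        ] 65.56698844106084 0.08887639770326294
shift [-0.003  -0.0018  0.1521] turn [-0.     -0.0011  0.0221] at [ 419.5 -201.   160.1] t 2.65
```

```bash
python3 -m handwheel '[[100,[-0.001,0,0.03],[0,0,0.005]],[100,[-0.002,-0.001,0.06],[0,0,0.01]],[100,[-0.002,-0.001,0.09],[0,0,0.01]],[100,[-0.002,-0.001,0.115],[0,0,0.01]],[100,[-0.002,-0.001,0.135],[0,0,0.01]],[100,[-0.002,-0.001,0.145],[0,0,0.01]],[100,[-0.002,-0.001,0.15],[0,0,0.01]],[100,[-0.002,-0.001,0.15],[0,0,0.01]],[0,[-0.002,-0.001,0.15],[0,0,0.01]],[0,[-0.002,-0.001,0.15],[0,0,0.01]],[0,[-0.002,-0.001,0.15],[0,0,0.01]],[0,[-0.002,-0.001,0.15],[0,0,0.01]],[0,[-0.002,-0.001,0.15],[0,0,0.01]],[0,[-0.002,-0.001,0.15],[0,0,0.01]],[0,[-0.002,-0.001,0.15],[0,0,0.01]],[0,[-0.002,-0.001,0.15],[0,0,0.01]],[0,[-0.002,-0.001,0.15],[0,0,0.01]]]' 80
python3 -c "
from h import *
go([418,-204,109],.09)"
```

```text
t: 4.07
eef_pos: [418.9, -204.1, 10.8]
tool_rot: [2.119, 2.319, 0.001]
ft_force: [0.6, -0.2, 6.0]
finger_gap: 12.7
gripper_force: 78.0
shift [ 0.0002 -0.0008 -0.0982] turn [ 0.0007 -0.0001  0.    ] at [ 418.9 -204.1   10.8] t 4.07
```

```bash
python3 -m handwheel '[[0,[0,0,-0.015],[0,0,0]],[0,[0,0,-0.035],[0,0,0]],[0,[0,0,-0.055],[0,0,0]],[0,[0,0,-0.068],[0,0,0]],[0,[0,0,-0.073],[0,0,0]],[0,[0,0,-0.073],[0,0,0]]]' 80
python3 -c "
from h import *
go([611.5,-25,82],.09)"
```

```text
t: 4.57
eef_pos: [419.3, -204.1, 84.1]
tool_rot: [2.118, 2.318, 0.002]
ft_force: [0.0, -0.1, -1.1]
finger_gap: 12.9
gripper_force: 77.9
shift [0.1611 0.2076 0.0025] turn [0.0022 0.0006 0.0002] at [ 419.3 -204.1   84.1] t 4.57
```

```bash
python3 -m handwheel '[[0,[0.005,0.007,0],[0,0,0]],[0,[0.017,0.022,0],[0,0,0]],[0,[0.033,0.043,0],[0,0,0]],[0,[0.05,0.065,0],[0,0,0]],[0,[0.068,0.087,0],[0,0,0]],[0,[0.086,0.11,0],[0,0,0]],[0,[0.104,0.133,0],[0,0,0]],[0,[0.122,0.156,0],[0,0,0]],[0,[0.137,0.176,0],[0,0,0]],[0,[0.15,0.193,0],[0,0,0]],[0,[0.158,0.203,0.001],[0,0,0]],[0,[0.161,0.2075,0.002],[0,0,0]],[0,[0.161,0.2075,0.002],[0,0,0]],[0,[0.161,0.2075,0.002],[0,0,0]]]'
python3 - <<'E'
from h import *
go([611.5,-25,82],.09)
x=proj('side',[600,60,75]);y=proj('top',[600,60,75]);print(x,y)
s=read_camera('side')[:,:,::-1];t=read_camera('top')[:,:,::-1];w=read_camera('wrist')[:,:,::-1]
print(camera_params('wrist'))
f=lambda im,u,v:cv2.resize(im[int(v)-50:int(v)+50,int(u)-65:int(u)+65],(390,300),interpolation=cv2.INTER_CUBIC)
print([int(x[0])-65,int(x[1])-50,int(y[0])-65,int(y[1])-50])
cv2.imwrite('pics/p.png',np.vstack([np.hstack([f(s,*x),f(t,*y)]),cv2.resize(w[20:270,190:515],(780,600))[:600]])[:900])
a=np.hstack([f(s,*x),f(t,*y)]);cv2.imwrite('pics/p.png',np.vstack([a,w[0:300,0:640][:, :].copy()[:, :] if 0 else cv2.resize(w[0:250,0:640],(780,300))]))
E
```

```text
t: 5.73
eef_pos: [609.6, -26.1, 80.4]
tool_rot: [-2.12, -2.317, 0.003]
ft_force: [0.7, -0.2, -0.4]
finger_gap: 13.1
gripper_force: 78.0
shift [ 0.0009  0.002  -0.0016] turn [-0.0024  0.0005 -0.0012] at [609.6 -26.1  80.4] t 5.73
(np.float64(369.499673312245), np.float64(164.18714652362274)) (np.float64(278.47483292522594), np.float64(154.5218918429038))
{'fx': 309.70691628693146, 'fy': 309.70691628693146, 'cx': 315.07513854101614, 'cy': 202.85578468079981, 'rvec': array([-2.84109092, -0.12585067, -0.01656265]), 'tvec': array([-605.45249664,  -72.19711456,  214.7409848 ])}
[304, 114, 213, 104]
```

View pics/p.png

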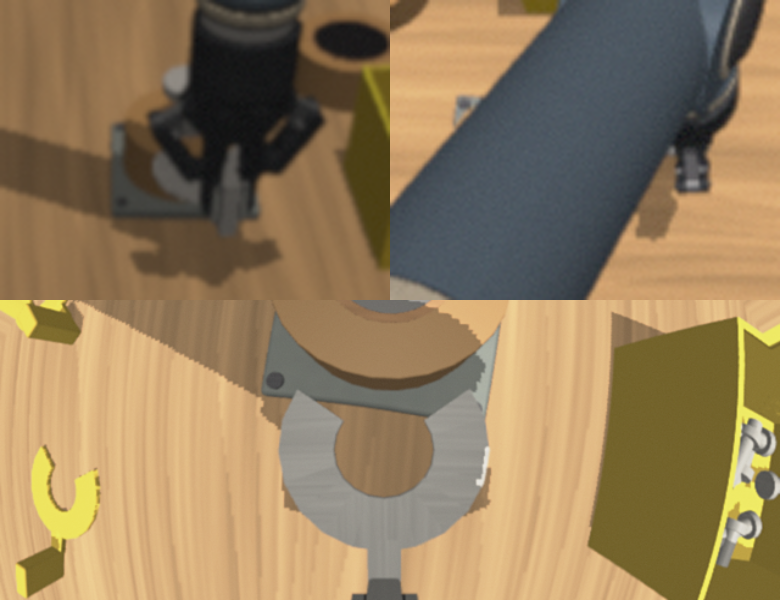

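The wrist picture shows the keeper held flat, with its hole centre at tile (384,449). The gap points straight at the stand, with the roll centred at x≈390 and the head at x≈388. So it is nearly aligned.

Run:
```python
from h import *
W=lambda x,y:(x*640/780,(y-300)*250/300)
for z in(70,75,80):
  print(z,[atz('wrist',*W(*p),z)[:2].round(1) for p in((333,449),(434,449),(384,449),(384,497),(279,449),(489,449))])
print('roll edges',[atz('wrist',*W(*p),60)[:2].round(1) for p in((272,305),(508,305),(390,379))])
print('head front',[atz('wrist',*W(*p),92)[:2].round(1) for p in((345,302),(430,302),(388,314))])
```

```text
70 [array([583.5,  39. ]), array([624.7,  42.7]), array([604.3,  40.6]), array([606.1,  20.4]), array([560.5,  37.8]), array([648. ,  45.6])]
75 [array([584.1,  39.3]), array([624.1,  42.8]), array([604.3,  40.9]), array([606.1,  21.2]), array([561.9,  38.1]), array([646.6,  45.6])]
80 [array([584.8,  39.6]), array([623.4,  43. ]), array([604.3,  41.1]), array([606. ,  22.1]), array([563.3,  38.4]), array([645.1,  45.7])]
roll edges [array([548.2, 105.4]), array([653.8, 115.5]), array([604.2,  71.7])]
head front [array([585.7,  95.4]), array([615.6,  98.1]), array([601.3,  91.5])]
```

```bash
python3 -c "
from h import *
go([604.3,58.4,81.5],.09)"
```

```text
shift [ 0.0851  0.002  -0.0003] turn [-0.0009  0.0002 -0.0024] at [609.8 -26.6  81.3] t 5.88
```

```bash
python3 -m handwheel '[[0,[0.004,0,0],[0,0,0]],[0,[0.01,0,0],[0,0,0]],[0,[0.018,0.001,0],[0,0,0]],[0,[0.026,0.001,0],[0,0,0]],[0,[0.034,0.002,0],[0,0,0]],[0,[0.042,0.002,0],[0,0,0]],[0,[0.05,0.002,0],[0,0,0]],[0,[0.058,0.002,0],[0,0,0]],[0,[0.066,0.002,0],[0,0,0]],[0,[0.073,0.002,0],[0,0,0]],[0,[0.079,0.002,0],[0,0,0]],[0,[0.083,0.002,0],[0,0,0]],[0,[0.085,0.002,0],[0,0,0]],[0,[0.085,0.002,0],[0,0,0]],[0,[0.085,0.002,0],[0,0,0]]]'
python3 - <<'E'
from h import *
go([604.3,58.4,73],.09);print(get_obs()['ft_force'])
w=read_camera('wrist')[:,:,::-1];print(camera_params('wrist'))
cv2.imwrite('pics/i.png',cv2.resize(w[0:250,165:465],(720,600)))
E
```

```text
t: 7.13
eef_pos: [605.2, 59.5, 81.3]
tool_rot: [2.119, 2.319, -0.0]
ft_force: [0.5, -0.6, -0.9]
finger_gap: 13.3
gripper_force: 78.0
shift [-0.001  -0.001   0.0083] turn [ 0.0001  0.0002 -0.0003] at [605.2  59.5  81.3] t 7.13
[ 0.46970269 -0.55096128 -0.87325206]
{'fx': 309.70691628693146, 'fy': 309.70691628693146, 'cx': 315.07513854101614, 'cy': 202.85578468079981, 'rvec': array([-2.84095364, -0.12807162, -0.0182387 ]), 'tvec': array([-608.54145349,    9.05022896,  239.16554035])}
```

View pics/i.png

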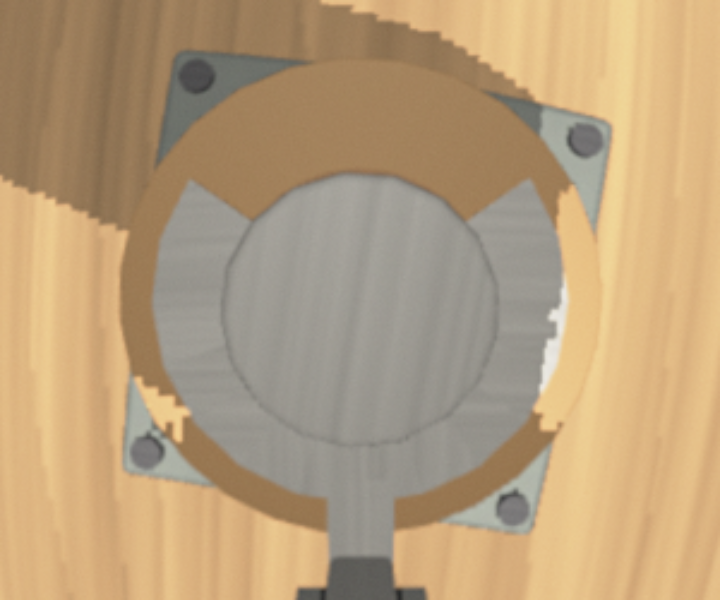

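The wrist view shows the head disc centred at (360,309), covering the hole. The ring's outer edge spans x 153–567 and its lower edge is at y≈502. I'll compare the two centres in world coordinates.

Run:
```python
from h import *
W=lambda x,y:(165+x*300/720-.3,y*250/600-.3)
print('head',atz('wrist',*W(360,309),104),[atz('wrist',*W(360,y),104)[1] for y in(173,446)])
print('ring',[atz('wrist',*W(*p),76).round(1) for p in((153,300),(567,300),(360,502),(190,181),(530,180))])
print('roll',[atz('wrist',*W(*p),60).round(1) for p in((360,58),(360,530),(121,290),(600,290))])
go([604.3,58.4,73],.09)
```

```text
head [599.54663892 126.23722349 104.        ] [np.float64(148.47615267093937), np.float64(103.34450751269219)]
ring [array([557.2, 123.6,  76. ]), array([641.5, 131.2,  76. ]), array([603.3,  84.3,  76. ]), array([563.3, 148.4,  76. ]), array([631.1, 154.7,  76. ])]
roll [array([594.6, 180.6,  60. ]), array([604.3,  72.1,  60. ]), array([544.9, 124.6,  60. ]), array([653.6, 134.4,  60. ])]
shift [-0.0008 -0.001   0.0083] turn [ 0.0001  0.0003 -0.0007] at [605.2  59.3  81.3] t 7.18
```

```bash
python3 -m handwheel '[[0,[0,0,0.002],[0,0,0]],[0,[0,0,0.004],[0,0,0]],[0,[0,0,0.006],[0,0,0]],[0,[0,0,0.0075],[0,0,0]],[0,[0,0,0.009],[0,0,0]],[0,[0,0,0.01],[0,0,0]],[0,[0,0,0.01],[0,0,0]],[0,[0,0,0.01],[0,0,0]]]'
```

```text
t: 7.85
eef_pos: [605.1, 59.8, 71.2]
tool_rot: [-2.119, -2.319, 0.0]
ft_force: [-0.6, -0.3, -1.5]
finger_gap: 13.0
gripper_force: 78.2
```

```bash
python3 -m handwheel '[[0,[0,0,0.0005],[0,0,0]],[0,[0,0,0.001],[0,0,0]],[0,[0,0,0.001],[0,0,0]],[0,[0,0,0.001],[0,0,0]]]'
```

```text
t: 8.18
eef_pos: [605.3, 59.8, 70.8]
tool_rot: [-2.119, -2.319, -0.001]
ft_force: [-1.1, -1.1, 4.2]
finger_gap: 13.0
gripper_force: 78.7
```

```bash
python3 -m handwheel '[[30,[0,0,0],[0,0,0]],[30,[0,0,0],[0,0,0]],[60,[0,0,0],[0,0,0]],[60,[0,0,0],[0,0,0]],[80,[0,0,0],[0,0,0]],[80,[0,0,0],[0,0,0]],[80,[0,0,0],[0,0,0]]]'
python3 -m handwheel '[[80,[0,0,-0.01],[0,0,0]],[80,[0,0,-0.03],[0,0,0]],[80,[0,0,-0.06],[0,0,0]],[80,[0,0,-0.09],[0,0,0]],[80,[-0.03,0,-0.12],[0,0,0]],[80,[-0.06,0,-0.14],[0,0,0]],[80,[-0.09,0,-0.15],[0,0,0]],[80,[-0.09,0,-0.15],[0,0,0]]]'
python3 - <<'E'
from h import *
w=read_camera('wrist')[:,:,::-1];s=read_camera('side')[:,:,::-1]
cv2.imwrite('pics/f.png',np.hstack([cv2.resize(w[0:250,165:465],(400,333)),cv2.resize(s[115:215,310:430],(400,333),interpolation=cv2.INTER_CUBIC)]))
E
```

```text
t: 8.77
eef_pos: [605.2, 59.8, 70.2]
tool_rot: [-2.119, -2.319, 0.0]
ft_force: [-0.1, -0.2, 0.5]
finger_gap: 68.1
gripper_force: 0.0
t: 9.43
eef_pos: [614.7, -38.8, 225.2]
tool_rot: [2.125, 2.302, 0.004]
ft_force: [0.0, -1.7, 0.1]
finger_gap: 68.2
gripper_force: 0.0
```

View pics/f.png

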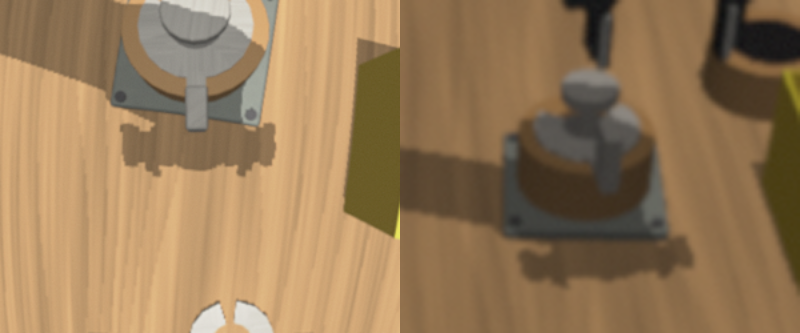

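Both views show the keeper lying flat on the roll under the head (side tile about (590,135)), with the gripper clear. The slit keeper hasn't moved. Handing in.

```bash
python3 -m handwheel '[[80,[0,0,0],[0,0,0]],[80,[0,0,0],[0,0,0]],[80,[0,0,0],[0,0,0]]]'; python3 -c "
from workcell import *
print(job_done())"
```

```text
t: 9.78
eef_pos: [612.9, -28.1, 219.5]
tool_rot: [-2.115, -2.321, 0.001]
ft_force: [0.7, 0.6, -0.0]
finger_gap: 68.1
gripper_force: 0.0
the job is handed in; nothing more can be done
None
```

The wide-gap keeper is on the spindle's neck and lying flat on the tape roll, the other keepers were left alone, and the job was handed in at about 10 s; no verdict came back.

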